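# Refit the control knob on a table-top gas stove and hold it pressed

## Task

The stove's control knob lies in the small carton: fold both carton flaps right open, well past upright, and lift the knob out. Turn the knob so that its bore matches the flat on the stove's bare D-shaft, push it fully home on the shaft and press it down against the valve spring as far as it goes. Finish with the fingers still on the knob holding it pressed down, the flaps left open, and the mug, tin and egg timer left where they stand.

Things in the scene. Friction and masses are not known exactly. Their poses are not given: they have to be found in the camera images.
- carton_mouth (a point): Brown cardboard carton, fixed: 124 mm along its x, 140 mm along its y, 72 mm tall, walls 4 mm. This point: centre of its mouth at rim height (72 mm above the worktop); z up, x and y along its sides. Inside, a flat pad's top is 48 mm below the rim; the knob stands upright on it near the middle, its top 8 mm below the rim. Two flaps are hinged on the two sides that run along x.
- flap_left (a joint): Card flap hinged on the carton's +y rim, 68 mm from the mouth centre: 120 mm along x, 56 mm from hinge to edge, 3 mm thick. 0 = lying shut towards the middle, pi/2 = upright, more = folded outward, stop 2.8 rad. Starts ajar (0.85 to 1.15), leaving a slot over 58 mm wide along the middle; light to turn, stays where left; its edge rises as it nears upright.
- flap_right (a joint): The same flap on the carton's -y rim, same meaning (grows as it is folded open outward).
- knob_center (a point): Black plastic cooker knob, loose, 60 g, 40 mm tall; this point is on its axis, 20 mm above its underside; z up. Round skirt 46 mm in diameter, 19 mm tall; above it a bar grip 14 mm wide (y), 46 mm long (x), 19 to 40 mm above the underside. A tapered nose on the bar points along +x, reaching 31 mm from the axis; a thin line on top marks the same side.
- knob_bore (a point): Centre of the mouth of the knob's D-shaped blind bore, in the middle of its underside (20 mm below knob_center, same axes). Bore 16 mm deep, round part 9.7 mm in radius, its flat 4.3 mm from the axis on the +x side, under the nose.
- shaft_tip (a point): Top centre (axis of the round part) of the stove's bare brass D-shaft, 24 mm above the stove top. Round part 9 mm in radius, flat 3.6 mm from the axis; +x points out of the flat, z up; chamfered. The knob slides on when its x agrees with this x within about 0.1 rad; fully home, knob_center is 4 mm above this point. The shaft turns with the knob, but stiffly (0.4 N m).
- stove_top (a point): Fixed white table-top gas stove, 240 mm (x) by 200 mm (y), with a steel top 60 mm above the worktop; this point is the centre of that top. The shaft stands 85 mm from it along -x. The pan support over the burner, up to 99 mm above the worktop, stays more than 35 mm clear of the shaft's axis.
- valve_press (a joint): How far the shaft is pressed down, m: 0 = up, 0.005 = down at its stop. The spring gives 4 N at the start of the travel and 9 N at the stop; the shaft rises again when let go. At the stop the knob's underside is still 3 mm clear of the stove top.
- egg_timer: Bystander: grey and white egg timer, 63 mm in diameter, 60 mm tall; origin at the centre of its underside.
- mug_blue: Bystander: plain white mug, 77 x 108 mm with its handle, 89 mm tall; origin at the centre of its underside.
- bean_tin: Bystander: food tin, 57 mm in diameter, 72 mm tall; origin at the centre of its underside.
Not all that is in view belongs to the job. Of the things that look like the part that bears knob_center, the middle-sized one is meant.

How it is judged:
On the way, in this order (a step that is already met when the one before it is completed fails the run):
1. both carton flaps are folded open past upright (more than 1.7 rad) (value of joint each of flap_left, flap_right above 1.7 rad), for 0.2 s.
2. the knob is held by the fingers, clear above the carton (its centre more than 115 mm above the worktop) (height (world z) of knob_center above 0.115 m and contact force between the fingers and knob above 0.5 N), for 0.2 s.
At the end, for the whole second after the job is handed in: Knob home on the D-shaft (axis within 3 mm, centre under 6.5 mm above the tip, turned within 0.25 rad, upright within 0.12 rad); fingers still push on it with over 2 N, shaft pressed over 3.5 mm; both flaps open over 1.7 rad; egg timer, mug and tin within 30 mm of their places (all of step 1 and horizontal distance between knob_center and shaft_tip below 0.003 m and z of knob_center in the frame of shaft_tip between 0 and 0.0065 m and angle between the x axis of knob_center and the x axis of shaft_tip, either way round below 0.25 rad and angle between knob_center's own z axis and vertical below 0.12 rad and value of joint valve_press above 0.0035 m and contact force between the fingers and knob above 2 N and distance of each of egg_timer, mug_blue, bean_tin from where it was at the start of the episode below 0.03 m); the arm keeps its last pose, push and grip.
It fails at once if the egg timer is pushed aside by more than 30 mm or tipped over (distance of egg_timer from where it was at the start of the episode above 0.03 m or angle between egg_timer's own z axis and vertical above 0.5 rad).
It fails at once if the mug is pushed aside by more than 30 mm or tipped over (distance of mug_blue from where it was at the start of the episode above 0.03 m or angle between mug_blue's own z axis and vertical above 0.5 rad).
It fails at once if the tin is pushed aside by more than 30 mm or tipped over (distance of bean_tin from where it was at the start of the episode above 0.03 m or angle between bean_tin's own z axis and vertical above 0.5 rad).
It also fails if it takes over 72 s, if anything falls off the work surface, if the arm or the gripper's body presses on something with over 40 N, if the wrist force passes 120 N, or if a joint passes its speed limit or range.

## Robot

A 7-joint arm with a two-finger parallel gripper is mounted at the origin on a cart in front of the work surface, level with it; the furniture and walls round the work are solid. World frame = base frame: x ahead of the robot, y to its left, z up, the work surface at z = 0. Lengths are in m, angles in rad, forces in N, time in s.
With the tool pointing down it reaches from about 0.425 to 0.95 m from the base axis. Payload 16.7 kg.
Tool frame: the origin (TCP) lies at the very end of the fingers, on their centre line; the grasp point (between the pads) lies 19 mm behind it (env.grasp_offset is the distance from the TCP to the grasp point, in m); z points along the fingers, y is the line along which they close (so a half turn about z gives the same grasp; the last joint's range is limited). The gripper opens to 94 mm and grips with 3 to 60 N. Pads are 16 mm wide; open, the fingers measure 119 mm over their backs; the gripper's body (75 mm by 177 mm) begins 78 mm behind the grasp point.
Start: joints at [1.048, 0.426, 0.074, 1.606, -0.034, 1.111, -0.067], TCP at [0.246, -0.629, 0.205] pointing down, gripper open.
Joint ranges: [-2.85, 2.85], [-0.5, 2.14], [-1.23, 1.37], [0.21, 2.46], [-1.02, 4.16], [0.16, 2.05], [-2.73, 2.73]. Speed limits (rad/s): [1.89, 1.89, 2.39, 2.39, 3.01, 3.01, 3.01].

## Interface

Orientations are given as a unit quaternion [w, x, y, z].
In Python, from bench import env, vision gives the robot as it stands.
- The arm moves only by the tool play_rows, never from a script. Its argument "steps" is a list of rows, each a list of 6 numbers: the shift along the tool's x, y, z in cm, then the turn, a rotation vector about the tool's x, y, z in rad. In form: [[dx, dy, dz, wx, wy, wz], ...]. A call has 1 to 20 rows; each row shifts and turns the commanded pose from where the row before left it, along the tool's axes as they then stand; what a row does not reach is not made up. A row lasts 1/12 s, in which the tool goes at most 41.7 mm and 7.16 degrees, less where a joint would pass 70% of its speed; a pose out of reach is approached as far as the arm can. A call is refused whole if a number of a shift passes 4.17 or a number of a turn 0.125, either way. A call with a gripper value outside its range is refused whole. "gripper" is the opening in per cent of the stroke, from 0 (shut) to 100 (fully open), set as the call begins (left out, the last holds). The fingers move at their own pace and stop on an object; "newtons" is the grip in N (left out, the last holds). Time passes only in rows, so rows that do not move let the fingers close. It gives the time, the measured TCP pose, the force, the opening and the grip force at its end, in the units of the state.
- env.sense(): the state, without advancing time (a new reading comes with each control period).
- vision.camera(name): name is "scene" or "side" or "wrist"; returns a dict with "image" (384x512x3 uint8, blue, green, red), "z_map" (384x512 float32, m along the optical axis (not along the pixel's ray), 0 where there is no reading), "K" (3x3 intrinsics, pixels), "rvec" (rotation vector, rad) and "tvec" (3), from world to camera coordinates, as OpenCV has them. Camera axes: x right, y down, z forward; pixel columns grow to the right and rows downward; lengths in m; the calibration is good to about 2 mm. A picture is of the moment at which its call begins.
- env.job_done(): hands the job in; it is judged then, once.
The state is a dict: "time": time; "joint_positions": joint angles; "dq": joint speeds; "effort": joint torques, N m; "ee_pos": TCP position; "orientation": TCP orientation; "contact_force": force on the tool from outside, world axes, zero at the start; "wrist_torque": the same for the moment, N m; "width": finger opening in m; "finger_force": force on a finger pad.
Only numpy, scipy, OpenCV 4.12 (cv2) and the standard library are available. Lean on these libraries where they do the work, as an engineer would, in place of code of your own. Each camera call takes 0.05 s, during which the arm holds its last target. There are 200 camera calls.

## Working session

There is one attempt and no reset: what is moved stays moved. The work goes in short steps, Python scripts to look and compute and a tool call to move; the robot and the scene stay as the last step left them, time stands still between calls to the robot, and variables do not carry over. Pictures are saved under pics/ and viewed, at most 10 in all, crops included, and the job is handed in when it is done.

Besides the shell and the picture viewer there is one more tool, called after "Request:" as name([rows], argument=value, ...), one row to a line, values as JSON. play_rows: Moves the arm, as the interface text tells. Its arguments: {"type":"object","properties":{"steps":{"type":"array"},"gripper":{"type":"number"},"newtons":{"type":"number"}},"required":["steps"]}

```bash
mkdir -p pics; ls
cat > h.py <<'E'
import numpy as np, cv2
from bench import env, vision
from scipy.spatial.transform import Rotation as R
def cam(n):
    c=vision.camera(n); c['R']=cv2.Rodrigues(np.array(c['rvec'],float))[0]; c['t']=np.array(c['tvec'],float).ravel(); return c
def pts(c):
    z=c['z_map']; h,w=z.shape; u,v=np.meshgrid(np.arange(w),np.arange(h)); K=c['K']
    p=np.stack([(u-K[0,2])/K[0,0]*z,(v-K[1,2])/K[1,1]*z,z],-1)
    P=(p-c['t'])@c['R']; P[z<=0]=np.nan; return P
def ray(c,u,v,h):
    d=np.array([(u-c['K'][0,2])/c['K'][0,0],(v-c['K'][1,2])/c['K'][1,1],1])@c['R']; o=-c['t']@c['R']
    return o+d*(h-o[2])/d[2]
def proj(c,P):
    q=c['R']@np.array(P)+c['t']; q=c['K']@q; return q[:2]/q[2]
E
python3 - <<'E'
from h import *
s=env.sense(); print(s)
ims=[]
for n in ['scene','side']:
    c=cam(n); cv2.imwrite(f'pics/{n}0.png',c['image']); np.savez(f'{n}0.npz',**c); print(n,-c['t']@c['R'])
E
```

```text
pics
{'time': 0.0, 'joint_positions': array([ 1.04850123,  0.42670551,  0.07385641,  1.6066424 , -0.03413282,
        1.11077524, -0.06713586]), 'dq': array([ 2.08353252e-03,  1.23645976e-03,  1.78754295e-03, -1.53278170e-04,
       -9.64528831e-04, -7.71860940e-05,  1.00297351e-03]), 'effort': array([ 4.48509636e-04, -9.35825729e+01,  3.66624422e+00, -4.54189074e+01,
       -4.89161164e-02,  2.02442642e-02,  1.55875937e-04]), 'ee_pos': array([ 0.2456603 , -0.62822545,  0.20477782]), 'orientation': array([-6.17645005e-04,  9.82686192e-01,  1.85276672e-01, -1.49777415e-04]), 'contact_force': array([-0.03040006,  0.46429758,  0.05380673]), 'wrist_torque': array([ 0.06399261, -0.00931684,  0.05001314]), 'finger_force': 0.0, 'width': 0.09441794456779688}
scene [-0.15987823  0.56998217  1.02479411]
side [0.17072087 0.93764678 0.51267161]
```

View pics/scene0.png

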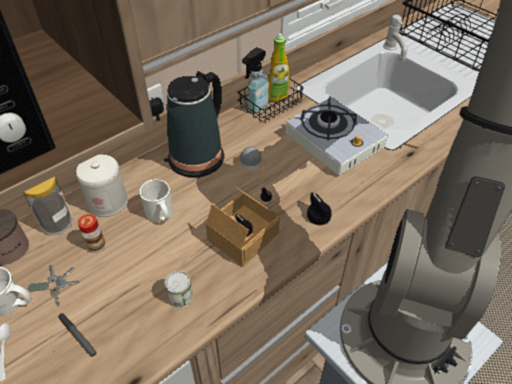

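View pics/side0.png

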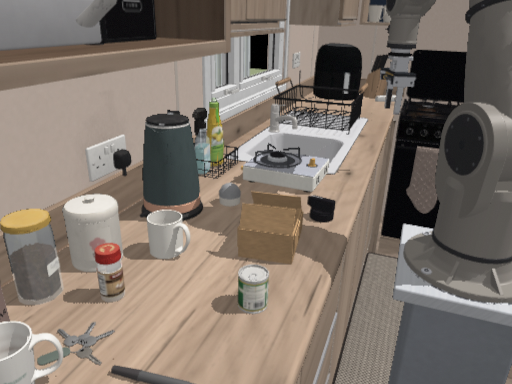

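The scene view shows three look-alike knobs: one in the carton at (243,222), a small one behind the carton at (266,193) and a large one at (318,207). I choose the middle-sized one in the carton. The brass shaft is at (357,141), the tin at (179,289), the mug at (156,200) and the timer at (250,157).

Run:
```python
from h import *
c=dict(np.load('scene0.npz')); P=pts(c)
for n,(u,v) in dict(boxknob=(243,222),small=(266,193),big=(318,207),shaft=(357,141),tin=(179,280),mug=(156,190),timer=(250,152),kettle=(195,85)).items():
    print(n,np.round(P[v-1:v+2,u-1:u+2].reshape(-1,3).mean(0),3))
im=c['image']; hsv=cv2.cvtColor(im,cv2.COLOR_BGR2HSV)
# brass
m=(hsv[...,0]>10)&(hsv[...,0]<28)&(hsv[...,1]>130); Q=P[130:152,345:370][m[130:152,345:370]]
print('brass',len(Q),Q[Q[:,2]>.075].mean(0) if len(Q) else 0,np.nanmax(Q[:,2]))
# stove top white pts
w=(abs(P[...,2]-.06)<.006); w[:, :280]=0; w[:, 395:]=0; w[:90]=0;w[175:]=0
q=P[w][:,:2].astype(np.float32); print('stove',len(q),cv2.minAreaRect(q))
# carton top region
for u0,u1,v0,v1 in [(200,285,185,265)]:
    S=P[v0:v1,u0:u1]; k=(abs(S[...,2]-.072)<.004); q=S[k][:,:2].astype(np.float32); print('rim',len(q),cv2.minAreaRect(q))
    k=(S[...,2]>.078)&(S[...,2]<.14); print('flap max', np.nanmax(S[...,2]))
    q=S[(S[...,2]>.02)][:,:2].astype(np.float32); print(cv2.minAreaRect(q))
a=cv2.resize(im[180:265,195:335],None,fx=5,fy=5,interpolation=cv2.INTER_CUBIC)
cv2.imwrite('pics/crop1.png',a)
np.save('P.npy',P)
```

```text
boxknob [0.438 0.094 0.064]
small [ 0.499 -0.038  0.026]
big [ 0.36  -0.096  0.047]
shaft [ 0.449 -0.344  0.072]
tin [0.401 0.313 0.068]
mug [0.686 0.194 0.048]
timer [ 0.627 -0.088  0.058]
kettle [ 0.749 -0.004  0.263]
brass 59 [ 0.44943631 -0.34519002  0.08106321] 0.08677366658590471
stove 2876 ((0.6012637615203857, -0.35420161485671997), (0.20464225113391876, 0.37007269263267517), 87.96105194091797)
rim 365 ((0.4405154287815094, 0.09345754981040955), (0.13353273272514343, 0.1414337158203125), 7.557804584503174)
flap max 0.12699925386666278
((0.4459567666053772, 0.05456824600696564), (0.13527189195156097, 0.22389715909957886), 7.370347023010254)
```

View pics/crop1.png

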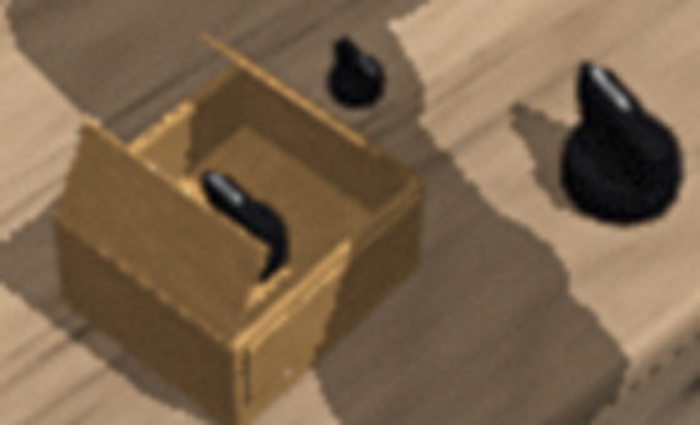

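```bash
cat >> h.py <<'E'
def plan(pos,yaw,n,tilt=None):
    "rows to go: turn first (tool x at world yaw), then shift in n rows (cm)"
    s=env.sense(); r=R.from_quat(np.roll(s['orientation'],-1)); 
    g=R.from_euler('z',yaw)*R.from_euler('x',np.pi)
    w=(r.inv()*g).as_rotvec(); k=int(np.ceil(abs(w).max()/.12)); 
    d=g.inv().apply(np.array(pos)-s['ee_pos'])*100
    print('from',np.round(s['ee_pos'],4),'turn',k,'x',np.round(w/max(k,1),4),'shift',n,'x',np.round(d/n,3),'total',np.round(d,2))
E
python3 - <<'E'
from h import *
plan([.43,-.345,.26],.132,12)
d=R.from_euler('z',.132)*R.from_euler('x',np.pi)
print(d.inv().apply([.01,.435,0])*100)
E
```

```text
from [ 0.2457 -0.6283  0.2048] turn 3 x [-0.0004  0.0001  0.0803] shift 12 x [ 1.833 -2.138 -0.46 ] total [ 22.   -25.66  -5.52]
[ 6.71664040e+00 -4.29899609e+01 -5.26475181e-15]
```

Request:
play_rows([
  [0,0,-0.5,0,0,0.08],
  [0,0,-0.5,0,0,0.08],
  [0,0,-0.5,0,0,0.08],
  [1.83,-2.14,-0.33,0,0,0],
  [1.83,-2.14,-0.33,0,0,0],
  [1.83,-2.14,-0.33,0,0,0],
  [1.83,-2.14,-0.33,0,0,0],
  [1.83,-2.14,-0.33,0,0,0],
  [1.83,-2.14,-0.33,0,0,0],
  [1.83,-2.14,-0.33,0,0,0],
  [1.83,-2.14,-0.33,0,0,0],
  [1.83,-2.14,-0.33,0,0,0],
  [1.83,-2.14,-0.33,0,0,0],
  [1.83,-2.14,-0.33,0,0,0],
  [1.83,-2.14,-0.33,0,0,0],
], gripper=0)

```text
time: 1.35
ee_pos: [0.4299, -0.3437, 0.2601]
orientation: [-0.0, 0.998, 0.066, -0.0]
contact_force: [-0.2, 0.7, -0.0]
width: 0.0007
finger_force: 0.0
```

Request:
play_rows([
  [0.45,-2.87,0,0,0,0],
  [0.45,-2.87,0,0,0,0],
  [0.45,-2.87,0,0,0,0],
  [0.45,-2.87,0,0,0,0],
  [0.45,-2.87,0,0,0,0],
  [0.45,-2.87,0,0,0,0],
  [0.45,-2.87,0,0,0,0],
  [0.45,-2.87,0,0,0,0],
  [0.45,-2.87,0,0,0,0],
  [0.45,-2.87,0,0,0,0],
  [0.45,-2.87,0,0,0,0],
  [0.45,-2.87,0,0,0,0],
  [0.45,-2.87,0,0,0,0],
  [0.45,-2.87,0,0,0,0],
  [0.45,-2.87,0,0,0,0],
  [0,0,0,0,0,0],
  [0,0,0,0,0,0],
])

```text
time: 2.77
ee_pos: [0.4391, 0.0917, 0.2599]
orientation: [-0.0, 0.998, 0.068, -0.0]
contact_force: [-0.3, -1.3, 0.3]
width: 0.0005
finger_force: 0.0
```

Run:
```python
from h import *
c=cam('wrist'); cv2.imwrite('pics/w1.png',c['image']); np.savez('w1.npz',**c); print(-c['t']@c['R'], env.sense()['ee_pos'])
P=pts(c); k=abs(P[...,2]-.072)<.003; q=P[k][:,:2].astype(np.float32); print(len(q),cv2.minAreaRect(q))
```

```text
[0.51901626 0.10250409 0.43792139] [0.4392211  0.09042672 0.25984759]
1325 ((0.4836314916610718, 0.18315020203590393), (0.3295431137084961, 0.22390444576740265), 89.77015686035156)
```

View pics/w1.png

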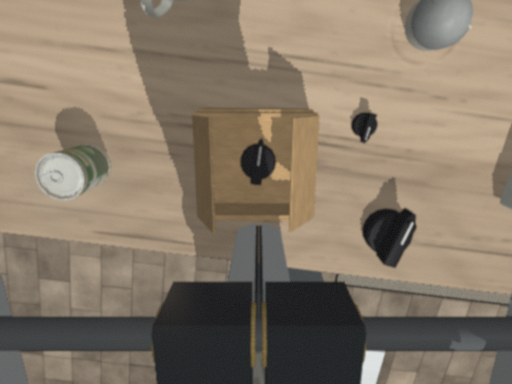

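The wrist view has the carton at (255,165) and squarely aligned with the tool. The knob is at (258,162), the tin at (70,172), and the small and large decoy knobs are at (365,126) and (389,236). I'll take the rim and knob numbers with one close crop.

Run:
```python
from h import *
c=dict(np.load('w1.npz')); P=pts(c); im=c['image']; g=im.max(2)
S=P[95:235,185:325]
for a,b in [(.069,.0755),(.02,.03),(.08,.13)]:
    k=(S[...,2]>a)&(S[...,2]<b)&(np.abs(S[...,0]-.44)<.1)&(np.abs(S[...,1]-.093)<.11); q=S[k][:,:2].astype(np.float32); print(a,len(q),cv2.minAreaRect(q),q.min(0),q.max(0))
k=(S[...,2]>.058)&(S[...,2]<.069)&(g[95:235,185:325]<70); Q=S[k]; print('bar',len(Q),Q.mean(0)); q=Q[:,:2].astype(np.float32); print(cv2.minAreaRect(q))
m=Q[:,:2].mean(0); e=np.linalg.eigh(np.cov((Q[:,:2]-m).T)); print('axis',e, 'deg',np.degrees(np.arctan2(*e[1][::-1,1])))
pr=(Q[:,:2]-m)@e[1][:,1]; print(pr.min(),pr.max())
# black silhouette
k=(g[130:195,225:290]<70); ys,xs=np.nonzero(k); print('sil',xs.mean()+225,ys.mean()+130)
cv2.imwrite('pics/crop2.png',np.hstack([cv2.resize(im[132:192,228:288],(400,400),interpolation=cv2.INTER_CUBIC),cv2.resize(im[205:270,360:425],(400,400),interpolation=cv2.INTER_CUBIC)]))
```

```text
0.069 967 ((0.4420751929283142, 0.09494080394506454), (0.129868283867836, 0.14063459634780884), 7.729279518127441) [0.37147596 0.0187207 ] [0.5145083 0.1718003]
0.02 5746 ((0.4441436231136322, 0.10362698137760162), (0.12463730573654175, 0.1071930080652237), 7.549729347229004) [0.37704414 0.0426066 ] [0.50132346 0.16494083]
0.08 4352 ((0.4418783187866211, 0.09528163075447083), (0.11976925283670425, 0.1332412213087082), 7.255545616149902) [0.37455603 0.02216992] [0.50919163 0.16796759]
bar 414 [0.44364833 0.09239755 0.06215865]
((0.4458644688129425, 0.09234561771154404), (0.05291348695755005, 0.013913830742239952), 0.21712490916252136)
axis EighResult(eigenvalues=array([1.65978442e-05, 2.04542181e-04]), eigenvectors=array([[ 0.00565831, -0.99998399],
       [-0.99998399, -0.00565831]])) deg -179.67580126865136
-0.02867282686126245 0.02424254296318422
sil 257.2943005181347 162.23730569948185
```

View pics/crop2.png

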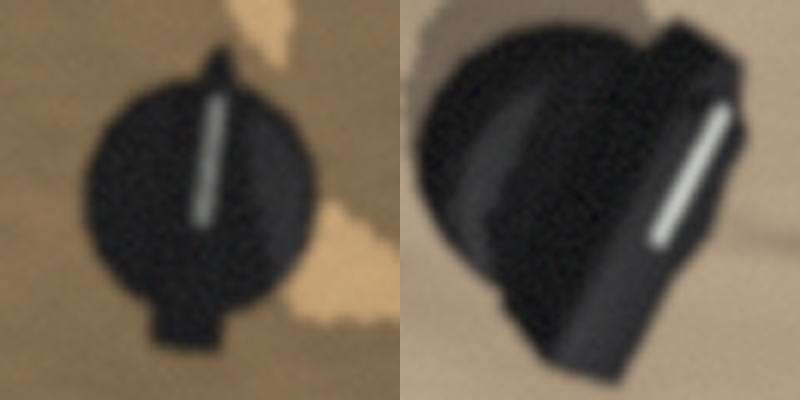

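The crop shows the carton knob with its tapered nose and line pointing up in the image, which is world +x at yaw about 0. Its axis is near (0.442, 0.092). Next I go down through the slot with the fingers closed and push both flaps outward.

Request:
play_rows([
  [0.1,-0.1,2,0,0,0],
  [0.1,-0.1,2,0,0,0],
  [0.1,-0.1,2,0,0,0],
  [0,-0.1,2,0,0,0],
  [0,0,2,0,0,0],
  [0,0,2,0,0,0],
  [0,0,2,0,0,0],
  [0,0,1.7,0,0,0],
  [0,0,1.5,0,0,0],
  [0,0,0,0,0,0],
  [0,1.3,0,0,0,0],
  [0,1.3,0,0,0,0],
  [0,1.3,0,0,0,0],
  [0,1.3,0,0,0,0],
  [0,1.3,0,0,0,0],
  [0,1.3,0,0,0,0],
  [0,0,0,0,0,0],
])

```text
time: 4.23
ee_pos: [0.4526, 0.0146, 0.0889]
orientation: [0.0, 0.998, 0.064, 0.0]
contact_force: [0.4, -0.7, 0.5]
width: -0.0001
finger_force: 0.0
```

Request:
play_rows([
  [0,-1.3,0,0,0,0],
  [0,-1.3,0,0,0,0],
  [0,-1.3,0,0,0,0],
  [0,-1.3,0,0,0,0],
  [0,-1.3,0,0,0,0],
  [0,-1.3,0,0,0,0],
  [0,-1.3,0,0,0,0],
  [0,-1.3,0,0,0,0],
  [0,-1.3,0,0,0,0],
  [0,-1.3,0,0,0,0],
  [0,-1.3,0,0,0,0],
  [0,-1.3,0,0,0,0],
  [0,0,0,0,0,0],
  [0,2,-1,0,0,0],
  [0,2,-2,0,0,0],
  [0,2,-2,0,0,0],
  [0,1.8,-2,0,0,0],
  [0,0,-2,0,0,0],
  [0,0,-2,0,0,0],
  [0,0,0,0,0,0],
])

```text
time: 5.9
ee_pos: [0.4435, 0.0945, 0.2019]
orientation: [-0.0, 0.998, 0.066, 0.002]
contact_force: [-0.2, 0.9, 1.1]
width: 0.0008
finger_force: 0.0
```

Run:
```python
from h import *
c=cam('wrist'); np.savez('w2.npz',**c); P=pts(c)
yw=.131; rel=(P[...,:2]-[.442,.095])@np.array([[np.cos(yw),-np.sin(yw)],[np.sin(yw),np.cos(yw)]])
k=(abs(rel[...,0]+0.0)<.05)&(P[...,2]>.076)&(abs(rel[...,1])<.14)&(P[...,2]<.14)
for s in (1,-1):
    q=np.c_[rel[...,1][k],P[...,2][k]]; q=q[q[:,0]*s>.05]; 
    if len(q)>9:
        a=np.polyfit(q[:,0]*s-.068,q[:,1]-.072,1); print(s,len(q),q.min(0),q.max(0),'angle',np.pi-np.arctan(-a[0]) if a[0]<0 else np.pi-np.arctan(a[0]))
g=c['image'].max(2); K=(P[...,2]>.058)&(P[...,2]<.069)&(g<80)&(abs(P[...,0]-.442)<.04)&(abs(P[...,1]-.092)<.04)
q=P[K][:,:2].astype(np.float32); print('bar',len(q),cv2.minAreaRect(q),P[K][:,2].max())
print(env.sense()['ee_pos'])
plan([.44,.0925,.15],0.0,4)
cv2.imwrite('pics/w2.png',c['image'])
```

```text
1 5325 [0.070808   0.07600256] [0.1090592  0.11238729] angle 2.3461622377865488
-1 5377 [-0.11065601  0.07600336] [-0.07118701  0.11084363] angle 2.396249878489594
bar 576 ((0.44573643803596497, 0.09241753071546555), (0.05456607788801193, 0.014016149565577507), 0.20756126940250397) 0.06504264349282017
[0.44287619 0.09448167 0.20015194]
from [0.4429 0.0945 0.2002] turn 2 x [-0.     -0.0018  0.0657] shift 4 x [-0.072  0.05   1.254] total [-0.29  0.2   5.02]
```

View pics/w2.png

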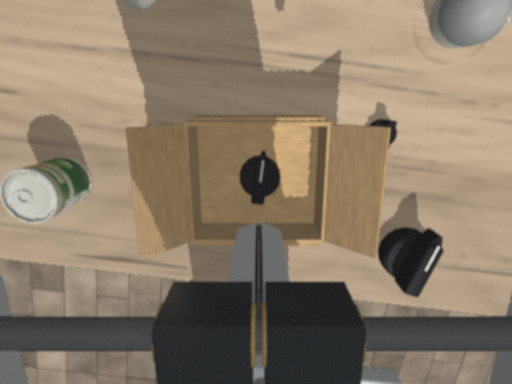

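Both flaps now stand at about 2.35 rad, visible at (160,190) and (357,190). The knob is upright and undisturbed at (260,176). I'll look at the shaft flat before grasping, so the wrist range can be planned.

Request:
play_rows([
  [0,0,0,0,0,0.066],
  [0,0,0,0,0,0.066],
  [-0.08,2.93,0,0,0,0],
  [-0.08,2.93,0,0,0,0],
  [-0.08,2.93,0,0,0,0],
  [-0.08,2.93,0,0,0,0],
  [-0.08,2.93,0,0,0,0],
  [-0.08,2.93,0,0,0,0],
  [-0.08,2.93,0,0,0,0],
  [-0.08,2.93,0,0,0,0],
  [-0.08,2.93,0,0,0,0],
  [-0.08,2.93,0,0,0,0],
  [-0.08,2.93,0,0,0,0],
  [-0.08,2.93,0,0,0,0],
  [-0.08,2.93,0,0,0,0],
  [-0.08,2.93,0,0,0,0],
  [-0.08,2.93,0,0,0,0],
  [0,0,0,0,0,0],
  [0,0,0,0,0,0],
])

```text
time: 7.53
ee_pos: [0.429, -0.3458, 0.1971]
orientation: [-0.0, 1.0, -0.001, -0.001]
contact_force: [-0.6, 0.5, 0.1]
width: 0.0006
finger_force: 0.0
```

Run:
```python
from h import *
c=cam('wrist'); np.savez('w3.npz',**c); P=pts(c); im=c['image']; s=env.sense(); print(s['ee_pos'],s['joint_positions'])
u,v=proj(c,[.449,-.345,.084]).round().astype(int); print(u,v)
x0,y0=u-40,v-40; A=im[y0:v+40,x0:u+40]; hsv=cv2.cvtColor(A,cv2.COLOR_BGR2HSV); S=P[y0:v+40,x0:u+40]
for a,b in [(.080,.088)]:
    k=((S[...,2]>a)&(S[...,2]<b)&(hsv[...,1]>90)).astype(np.uint8); cn=max(cv2.findContours(k,0,1)[0],key=cv2.contourArea)
    print(cv2.contourArea(cn),cv2.minEnclosingCircle(cn))
    q=np.array([ray(c,p[0,0]+x0,p[0,1]+y0,.084)[:2] for p in cn],np.float32); np.save('cn.npy',q)
    print(np.round(q*1000,1).tolist()); print(cv2.minAreaRect(q))
cv2.imwrite('pics/c3.png',np.hstack([cv2.resize(im,(512,384)),cv2.resize(im[v-16:v+16,u-12:u+12],(288,384),interpolation=cv2.INTER_CUBIC)]))
```

```text
[ 0.42950416 -0.34449061  0.19723887] [ 0.62687275  0.23620891 -0.07918894  1.88975366  0.02151189  1.01799856
 -1.03242268]
257 166
183.5 ((43.0, 35.0), 9.486932754516602)
[[461.20001220703125, -343.20001220703125], [460.29998779296875, -342.29998779296875], [459.3999938964844, -341.3999938964844], [458.5, -341.3999938964844], [457.5, -340.5], [456.6000061035156, -339.5], [455.70001220703125, -339.5], [454.79998779296875, -340.3999938964844], [453.8999938964844, -339.5], [452.8999938964844, -339.5], [452.0, -340.3999938964844], [451.1000061035156, -340.3999938964844], [450.1000061035156, -341.29998779296875], [449.20001220703125, -341.29998779296875], [449.20001220703125, -342.20001220703125], [448.29998779296875, -343.1000061035156], [447.29998779296875, -344.0], [447.29998779296875, -345.0], [446.3999938964844, -345.8999938964844], [446.3999938964844, -346.79998779296875], [447.29998779296875, -347.70001220703125], [446.3999938964844, -348.6000061035156], [446.3999938964844, -349.5], [447.29998779296875, -350.5], [447.29998779296875, -351.3999938964844], [447.29998779296875, -352.
[... 170 characters left out ...]
55.8999938964844], [452.8999938964844, -355.8999938964844], [453.79998779296875, -355.8999938964844], [453.79998779296875, -355.0], [454.79998779296875, -354.1000061035156], [454.79998779296875, -353.20001220703125], [455.70001220703125, -352.29998779296875], [456.6000061035156, -351.3999938964844], [457.5, -350.3999938964844], [457.5, -349.5], [457.5, -348.6000061035156], [457.5, -347.70001220703125], [458.3999938964844, -346.79998779296875], [459.3999938964844, -345.8999938964844], [460.29998779296875, -345.0], [461.20001220703125, -345.0], [461.20001220703125, -344.1000061035156]]
((0.45264577865600586, -0.34692683815956116), (0.01672879233956337, 0.01201486773788929), 55.989498138427734)
```

View pics/c3.png

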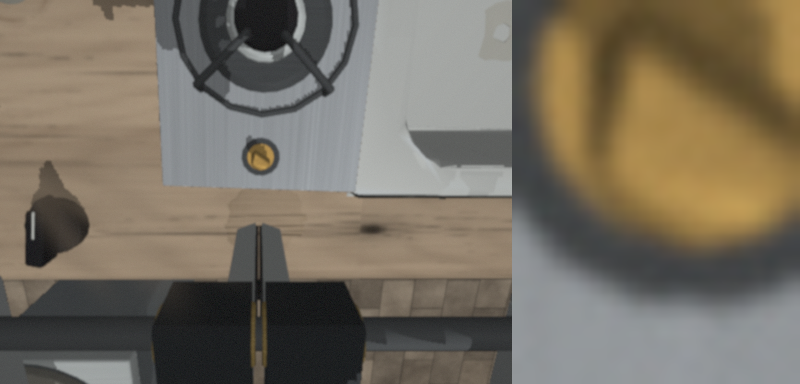

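The shaft is the brass disc at about (260,157), with a flat facing right and up in the image. My crop was too coarse, so I go lower for one close look.

Request:
play_rows([
  [-1,0,2,0,0,0],
  [-1,0,2,0,0,0],
  [-1,0,2,0,0,0],
  [-0.5,0.2,1.5,0,0,0],
  [0,0,0,0,0,0],
  [0,0,0,0,0,0],
  [0,0,0,0,0,0],
])

```text
time: 8.17
ee_pos: [0.3962, -0.3462, 0.124]
orientation: [0.0, 1.0, 0.001, 0.0]
contact_force: [0.5, -0.0, 0.2]
width: 0.0002
finger_force: 0.0
```

Run:
```python
from h import *
c=cam('wrist'); np.savez('w4.npz',**c); P=pts(c); im=c['image']; s=env.sense(); print(s['ee_pos'])
u,v=proj(c,[.454,-.347,.084]).round().astype(int); print(u,v)
r=24; x0,y0=u-r,v-r; A=im[y0:v+r,x0:u+r]; S=P[y0:v+r,x0:u+r]
hsv=cv2.cvtColor(A,cv2.COLOR_BGR2HSV)
print('heights',np.round(np.nanpercentile(S[...,2][hsv[...,1]>110],[5,25,50,75,95]),4))
for nm,k in dict(top=(S[...,2]>.080)&(S[...,2]<.088),brass=hsv[...,1]>110).items():
    cn=max(cv2.findContours(k.astype(np.uint8),0,1)[0],key=cv2.contourArea)
    q=np.array([ray(c,p[0,0]+x0,p[0,1]+y0,.084)[:2] for p in cn])*1000
    print(nm,cv2.contourArea(cn),q.min(0).round(1),q.max(0).round(1)); np.save(nm+'.npy',q)
    print(q.round(1)[::2].tolist())
cv2.imwrite('pics/c4.png',np.hstack([cv2.resize(A,(400,400),interpolation=cv2.INTER_CUBIC),cv2.resize(cv2.applyColorMap(np.uint8(np.clip((np.nan_to_num(S[...,2])-.055)/.035,0,1)*255),2),(400,400),interpolation=0)]))
```

```text
[ 0.39635223 -0.34636666  0.12420788]
259 133
heights [0.059  0.0599 0.061  0.082  0.0833]
top 348.5 [ 446.  -356.2] [ 461.2 -339.5]
[[461.2, -343.6], [460.6, -342.2], [459.2, -340.9], [457.9, -340.2], [456.6, -340.2], [456.0, -340.2], [454.7, -339.6], [453.3, -339.5], [452.0, -339.5], [450.7, -340.2], [450.0, -341.5], [448.7, -341.5], [448.0, -342.9], [447.4, -344.2], [446.7, -344.9], [446.0, -346.2], [446.0, -347.6], [446.0, -348.9], [446.7, -350.3], [446.7, -351.6], [447.4, -352.9], [448.7, -354.3], [450.1, -354.9], [451.4, -355.6], [452.7, -356.2], [452.7, -354.9], [454.0, -354.2], [454.0, -352.9], [454.7, -351.5], [454.7, -351.5], [455.3, -350.2], [456.7, -350.2], [457.3, -348.9], [458.6, -347.5], [459.3, -346.2], [459.3, -344.9], [460.6, -344.9], [460.6, -343.6]]
brass 927.0 [ 444.7 -358.9] [ 467.  -336.2]
[[467.0, -344.9], [466.3, -343.6], [465.7, -342.3], [465.1, -340.9], [463.8, -339.6], [462.5, -338.3], [461.2, -337.6], [459.9, -337.6], [458.6, -336.9], [457.3, -336.3], [456.0, -336.2], [454.7, -336.2], [453.3, -336.9], [452.0, -336.9], [450.7, -337.5], [449.4, -338.2], [448.0, -339.5], [446.7, -340.8], [446.0, -342.2], [445.3, -343.5], [444.7, -344.9], [444.7, -346.2], [444.7, -347.6], [444.7, -348.9], [444.7, -350.3], [445.4, -351.6], [446.0, -353.0], [446.7, -354.3], [447.4, -355.6], [448.7, -357.0], [450.1, -357.6], [451.4, -358.3], [452.7, -358.9], [454.0, -358.9], [455.4, -358.9], [456.7, -358.8], [458.0, -358.8], [459.3, -358.8], [460.6, -358.1], [461.9, -357.4], [463.2, -356.7], [464.4, -355.4], [465.1, -354.1], [466.4, -352.8], [466.4, -351.4], [467.0, -350.1], [467.0, -348.8], [467.0, -347.5], [467.0, -346.2]]
```

View pics/c4.png

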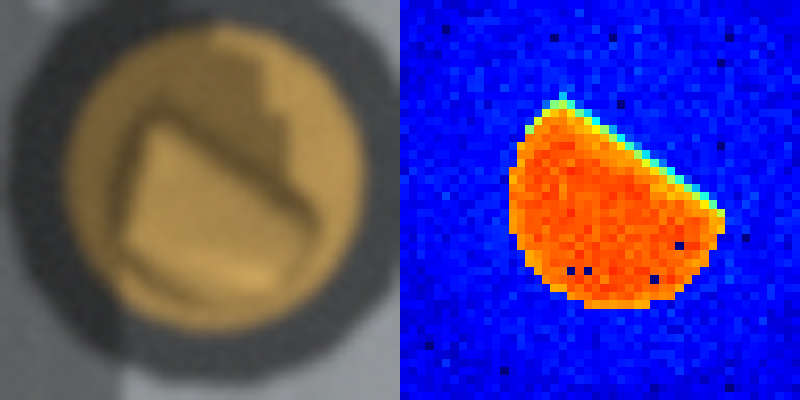

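```bash
cat > shaft.py <<'E'
from h import *
from scipy.optimize import least_squares
def dfit(c):
    P=pts(c); u,v=proj(c,[.454,-.347,.084]).round().astype(int); r=26
    S=np.nan_to_num(P[v-r:v+r,u-r:u+r,2]); k=cv2.medianBlur(((S>.080)&(S<.089)).astype(np.uint8),3)
    up=cv2.resize(k*255,None,fx=8,fy=8,interpolation=cv2.INTER_LINEAR)
    cn=max(cv2.findContours((up>127).astype(np.uint8),0,1)[0],key=cv2.contourArea)[:,0]
    q=np.array([ray(c,(a+.5)/8-.5+u-r,(b+.5)/8-.5+v-r,.084)[:2] for a,b in cn])*1000
    def f(p):
        d=q-p[:2]; n=np.array([np.cos(p[2]),np.sin(p[2])])
        rr=np.hypot(*d.T); a=rr-p[3]; b=d@n-p[4]; return np.where(abs(a)<abs(b),a,b)
    s=least_squares(f,[455,-348,-.57,9,3.6],loss='soft_l1',f_scale=.4); return s.x, np.sqrt(np.mean(s.fun**2))
E
python3 - <<'E'
from shaft import *
for n in ('w3','w4'): print(dfit(dict(np.load(n+'.npz'))))
s=env.sense(); print(s['joint_positions'])
plan([.4417,.0924,.2],.003,15)
E
```

```text
(array([ 454.61049814, -348.03041123,   -0.56166404,    8.57346922,
          3.41507577]), np.float64(0.2862704139028556))
(array([ 454.31902573, -347.94612499,   -0.59619759,    8.59187123,
          3.1284021 ]), np.float64(0.23051205170733569))
[ 0.65725029  0.28070417 -0.07177565  2.01377609  0.02622941  0.84638904
 -0.99816689]
from [ 0.3964 -0.3464  0.1242] turn 1 x [ 0.0007 -0.0014 -0.0013] shift 15 x [ 0.311 -2.924 -0.505] total [  4.67 -43.86  -7.58]
```

Request:
play_rows([
  [0,0,-2.5,0,0,0],
  [0,0,-2.5,0,0,0],
  [0.31,-2.92,-0.2,0,0,0],
  [0.31,-2.92,-0.2,0,0,0],
  [0.31,-2.92,-0.2,0,0,0],
  [0.31,-2.92,-0.2,0,0,0],
  [0.31,-2.92,-0.2,0,0,0],
  [0.31,-2.92,-0.2,0,0,0],
  [0.31,-2.92,-0.2,0,0,0],
  [0.31,-2.92,-0.2,0,0,0],
  [0.31,-2.92,-0.2,0,0,0],
  [0.31,-2.92,-0.2,0,0,0],
  [0.31,-2.92,0,0,0,0],
  [0.31,-2.92,0,0,0,0],
  [0.31,-2.92,0,0,0,0],
  [0.31,-2.92,0,0,0,0],
  [0.31,-2.92,0,0,0,0],
  [0,0,0,0,0,0],
  [0,0,0,0,0,0],
], gripper=45)

```text
time: 9.8
ee_pos: [0.4417, 0.0933, 0.194]
orientation: [-0.0, 1.0, 0.002, 0.001]
contact_force: [-0.3, -0.6, 0.3]
width: 0.0421
finger_force: 0.0
```

```bash
cat > bar.py <<'E'
from h import *
def bar(c,a=.058,b=.069,w=(.442,.092)):
    P=pts(c); g=c['image'].max(2); K=(P[...,2]>a)&(P[...,2]<b)&(g<80)&(abs(P[...,0]-w[0])<.045)&(abs(P[...,1]-w[1])<.045)
    K=cv2.morphologyEx(K.astype(np.uint8),cv2.MORPH_OPEN,np.ones((3,3)))>0
    q=P[K][:,:2].astype(np.float32); return len(q),cv2.minAreaRect(q)
E
python3 - <<'E'
from bar import *
c=cam('wrist'); np.savez('w5.npz',**c); print(bar(c)); print(env.sense()['ee_pos'],env.sense()['width'])
plan([.4417,.0924,.048],.003,10)
E
```

```text
(607, ((0.44652414321899414, 0.09230252355337143), (0.01385220792144537, 0.05249454453587532), 89.96902465820312))
[0.44161423 0.09195626 0.19374862] 0.042266874887776903
from [0.4416 0.092  0.1937] turn 1 x [-0.     -0.0009 -0.0009] shift 10 x [ 1.000e-03 -4.000e-03  1.457e+00] total [ 1.000e-02 -4.000e-02  1.457e+01]
```

Request:
play_rows([
  [0,0,2,0,0,0],
  [0,0,2,0,0,0],
  [0,0,2,0,0,0],
  [0,0,2,0,0,0],
  [0,0,2,0,0,0],
  [0,0,1.5,0,0,0],
  [0,0,1.3,0,0,0],
  [0,0,1,0,0,0],
  [0,0,0.7,0,0,0],
  [0,0,0,0,0,0],
])

```text
time: 10.68
ee_pos: [0.441, 0.0909, 0.0473]
orientation: [0.0, 1.0, 0.0, -0.001]
contact_force: [0.4, -0.0, -0.0]
width: 0.0425
finger_force: 0.0
```

Request:
play_rows([
  [0,0,0,0,0,0],
  [0,0,0,0,0,0],
  [0,0,0,0,0,0],
  [0,0,0,0,0,0],
  [0,0,0,0,0,0],
  [0,0,0,0,0,0],
], gripper=0, newtons=40)

```text
time: 11.18
ee_pos: [0.4417, 0.0915, 0.0485]
orientation: [-0.0, 1.0, 0.0, 0.0]
contact_force: [-1.1, -1.0, 6.5]
width: 0.0137
finger_force: 40.0
```

Request:
play_rows([
  [0,0,-1,0,0,0],
  [0,0,-1.5,0,0,0],
  [0,0,-2,0,0,0],
  [0,0,-2,0,0,0],
  [0,0,-2,0,0,0],
  [0,0,-2,0,0,0],
  [0,0,-2,0,0,0],
  [0,0,-2,0,0,0],
  [0,0,-1,0,0,0],
  [0,0,0,0,0,0],
  [0,0,0,0,0,0],
  [0,0,0,0,0,0],
  [0,0,0,0,0,0],
])

```text
time: 12.27
ee_pos: [0.4407, 0.0914, 0.202]
orientation: [0.0, 1.0, 0.0, -0.001]
contact_force: [1.3, 0.2, -0.6]
width: 0.0133
finger_force: 40.0
```

Run:
```python
from bar import *
c=cam('wrist'); np.savez('w6.npz',**c); s=env.sense(); e=s['ee_pos']; print(e,s['width'],s['finger_force'],s['contact_force'])
P=pts(c); g=c['image'].max(2)
K=(g<80)&(np.abs(P[...,0]-e[0])<.05)&(np.abs(P[...,1]-e[1])<.04)&(P[...,2]<e[2]-.002)&(P[...,2]>e[2]-.03)
ys,xs=np.nonzero(K); print(len(xs),xs.min(),xs.max(),ys.min(),ys.max()); Q=P[K]-e; print(Q.min(0),Q.max(0)); print(np.histogram(Q[:,2],8))
x0,y0=190,150
cv2.imwrite('pics/c6.png',cv2.resize(c['image'][150:260,190:325],None,fx=5,fy=5,interpolation=cv2.INTER_CUBIC))
plan([.4544,-.348,.20],-.58,15)
```

```text
[0.44080102 0.09136958 0.20209348] 0.013734344858573371 39.99989926815033 [-0.08746774  0.08426658 -0.08374448]
1115 223 294 187 232
[-0.00029909 -0.02328557 -0.02237131] [ 0.03083755  0.02226344 -0.00204792]
(array([ 31,  40,  66,  80, 200, 301, 380,  17]), array([-0.02237131, -0.01983089, -0.01729046, -0.01475004, -0.01220962,
       -0.00966919, -0.00712877, -0.00458834, -0.00204792]))
from [0.4408 0.0914 0.2021] turn 5 x [1.000e-04 3.000e-04 1.162e-01] shift 15 x [1.681 2.4   0.014] total [25.22 36.01  0.21]
```

View pics/c6.png

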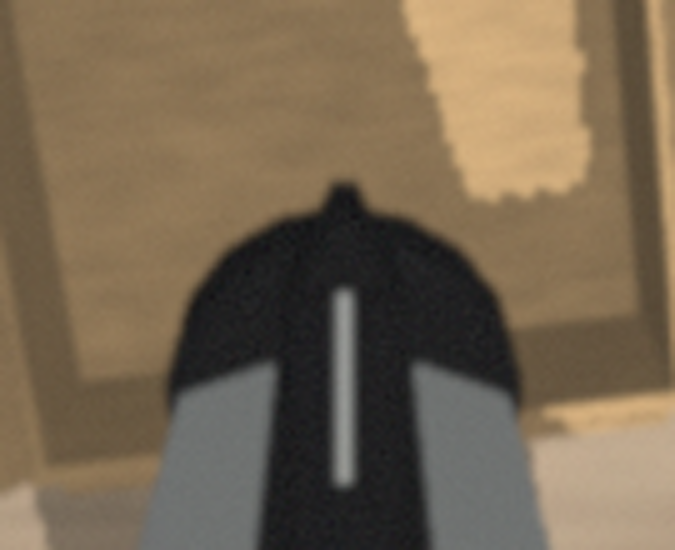

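The crop shows the knob held straight between the fingers, with the line and nose along tool +x (tip at about crop (343,185)). I turn to yaw -0.58 and look at the shaft from a 60 mm stand-off behind it along tool x.

Request:
play_rows([
  [0,0,0,0,0,0.116],
  [0,0,0,0,0,0.116],
  [0,0,0,0,0,0.116],
  [0,0,0,0,0,0.116],
  [0,0,0,0,0,0.116],
  [1.9,2,0,0,0,0],
  [1.9,2,0,0,0,0],
  [1.9,2,0,0,0,0],
  [1.9,2,0,0,0,0],
  [1.9,2,0,0,0,0],
  [1.9,2,0,0,0,0],
  [1.9,2,0,0,0,0],
  [1.9,2,0,0,0,0],
])

```text
time: 13.4
ee_pos: [0.4807, -0.1269, 0.2023]
orientation: [0.0, 0.958, -0.286, -0.001]
contact_force: [0.7, -0.2, -1.4]
width: 0.0139
finger_force: 40.0
```

Request:
play_rows([
  [0.57,2.86,0,0,0,0],
  [0.57,2.86,0,0,0,0],
  [0.57,2.86,0,0,0,0],
  [0.57,2.86,1,0,0,0],
  [0.57,2.86,1,0,0,0],
  [0.57,2.86,1,0,0,0],
  [0.57,2.86,1,0,0,0],
  [0,0,1.2,0,0,0],
  [0,0,0,0,0,0],
  [0,0,0,0,0,0],
  [0,0,0,0,0,0],
  [0,0,0,0,0,0],
])

```text
time: 14.4
ee_pos: [0.4056, -0.3142, 0.1516]
orientation: [-0.0, 0.959, -0.285, 0.0]
contact_force: [0.1, 0.5, -0.2]
width: 0.0137
finger_force: 40.0
```

```bash
cat > rel.py <<'E'
from shaft import *
def look():
    c=cam('wrist'); s=env.sense(); e=s['ee_pos']; r=R.from_quat(np.roll(s['orientation'],-1))
    M=r.as_matrix(); yaw=np.arctan2(M[1,0],M[0,0]); print('tcp',e.round(4),'yaw',round(yaw,4),'tilt',(M[:,2]*[1,1,0]).round(4),'F',s['contact_force'].round(1),s['width'])
    P=pts(c); g=c['image'].max(2); h=e[2]-.0053
    # skirt edge: dark pixels in front of the fingers, cast onto skirt-top plane, tool frame
    T=(P-e)@M
    K=((g<80)&(abs(T[...,0]-.015)<.025)&(abs(T[...,1])<.03)&(T[...,2]>-.002)&(T[...,2]<.03)).astype(np.uint8)
    cn=max(cv2.findContours(K,0,1)[0],key=cv2.contourArea)[:,0]
    q=np.array([(ray(c,a,b,h)-e)@M for a,b in cn])[:,:2]*1000
    qq=q[(abs(q[:,1])>6)&(q[:,0]>4)]
    f=least_squares(lambda p:np.hypot(qq[:,0]-p[0],qq[:,1]-p[1])-p[2],[0,0,23],loss='soft_l1',f_scale=.5); print('skirt centre(tool mm)',f.x.round(2),np.sqrt(np.mean(f.fun**2)).round(2),len(qq))
    n=q[q[:,0]>q[:,0].max()-2]; print('nose',q[:,0].max().round(1),n[:,1].mean().round(2))
    x,rms=dfit(c); d=np.array([x[0]/1e3,x[1]/1e3,.084])-e; print('shaft',x.round(2),rms,'tool mm',(d@M*1000).round(2),'dyaw',x[2]-yaw)
    return c
E
python3 - <<'E'
from rel import *
c=look(); np.savez('w7.npz',**c)
E
```

```text
tcp [ 0.4055 -0.3144  0.1517] yaw -0.5779 tilt [ 0.0008 -0.0003 -0.    ] F [-0.7  0.3 -0.8] 0.013536789133853745
skirt centre(tool mm) [ 13.66 -13.32   7.49] 2.25 84
nose 27.2 -4.69
shaft [ 454.16 -348.17   -0.63    8.46    3.23] 0.21981151075130345 tool mm [59.12  1.73 67.75] dyaw -0.05034890074434151
```

Run:
```python
from shaft import *
S=dict(w6=([0.44080102,0.09136958,0.20209348],0.0),w7=([.4055,-.3144,.1517],-.578))
for n,(e,yaw) in S.items():
    c=dict(np.load(n+'.npz')); e=np.array(e); M=(R.from_euler('z',yaw)*R.from_euler('x',np.pi)).as_matrix()
    T=(pts(c)-e)@M
    K=((abs(T[...,0]-.015)<.03)&(abs(T[...,1])<.035)&(T[...,2]>-.012)&(T[...,2]<.026)).astype(np.uint8)
    K=cv2.morphologyEx(K,cv2.MORPH_OPEN,np.ones((3,3)))
    cn=max(cv2.findContours(K,0,1)[0],key=cv2.contourArea)[:,0]
    q=np.array([(ray(c,a,b,e[2]-.0053)-e)@M for a,b in cn])[:,:2]*1000
    qq=q[(abs(q[:,1])>5)&(q[:,0]>9)]
    f=least_squares(lambda p:np.hypot(qq[:,0]-p[0],qq[:,1]-p[1])-23,[0,0],loss='soft_l1',f_scale=.5); print(n,f.x.round(2),np.sqrt(np.mean(f.fun**2)).round(2),len(qq),q[:,0].max())
    m=q[q[:,0]>25]; print('nose y',m[:,1].mean() if len(m) else None)
    if n=='w7':
        P=pts(c)
        g=c['image'].max(2); print('gray on knob',np.percentile(g[K>0],[5,50,95]))
    # flat edge: gradient direction check on the z-map
    if n=='w7':
        Z=P[...,2]; b=(np.hypot(P[...,0]-.4543,P[...,1]+.348)<.012)&(Z>.0815)&(Z<.088); X=P[b][:,:2]*1000
        h=cv2.convexHull(X.astype(np.float32))[:,0]; L=np.roll(h,-1,0)-h; i=np.argsort(-np.hypot(*L.T))[:3]; print([(h[j].round(1),L[j].round(1),np.arctan2(-L[j][0],L[j][1]).round(3)) for j in i])
```

```text
w6 [2.84 0.4 ] 5.42 103 30.616350613228317
nose y 0.41449798594115533
w7 [3.16 0.3 ] 5.39 102 30.883858971145575
nose y 0.34607134963197533
gray on knob [ 22.  30. 103.]
[(array([ 454.7, -352. ], dtype=float32), array([4.1, 6.3], dtype=float32), np.float32(-0.574)), (array([ 454.4, -340. ], dtype=float32), array([-3.1, -0.7], dtype=float32), np.float32(1.789)), (array([ 450. , -341.7], dtype=float32), array([-2.3, -2.1], dtype=float32), np.float32(2.309))]
```

Run:
```python
from shaft import *
S=dict(w6=([0.44080102,0.09136958,0.20209348],0.0),w7=([.4055,-.3144,.1517],-.578))
for n,(e,yaw) in S.items():
    c=dict(np.load(n+'.npz')); e=np.array(e); M=(R.from_euler('z',yaw)*R.from_euler('x',np.pi)).as_matrix()
    T=(pts(c)-e)@M
    K=((abs(T[...,0]-.015)<.03)&(abs(T[...,1])<.035)&(T[...,2]>.001)&(T[...,2]<.026)).astype(np.uint8)
    cn=np.vstack([k[:,0] for k in cv2.findContours(K,0,1)[0]])
    q=np.array([(ray(c,a,b,e[2]-.0053)-e)@M for a,b in cn])[:,:2]*1000
    r=np.hypot(*q.T); qq=q[(abs(q[:,1])>6)&(q[:,0]>6)&(r>19)]
    for R0 in (22.5,23,23.5):
        f=least_squares(lambda p:np.hypot(qq[:,0]-p[0],qq[:,1]-p[1])-R0,[0,0],loss='soft_l1',f_scale=.5); print(n,f.x.round(2),np.sqrt(np.mean(f.fun**2)).round(2),len(qq))
```

```text
w6 [3.99 0.36] 2.16 94
w6 [3.26 0.34] 2.18 94
w6 [2.53 0.33] 2.22 94
w7 [4.29 0.29] 2.23 91
w7 [3.55 0.28] 2.25 91
w7 [2.82 0.28] 2.28 91
```

Run:
```python
from shaft import *
S=dict(w6=([0.44080102,0.09136958,0.20209348],0.0),w7=([.4055,-.3144,.1517],-.578))
for n,(e,yaw) in S.items():
    c=dict(np.load(n+'.npz')); e=np.array(e); M=(R.from_euler('z',yaw)*R.from_euler('x',np.pi)).as_matrix()
    T=(pts(c)-e)@M*1000
    k=(abs(T[...,0]-15)<30)&(abs(T[...,1])<35)&(T[...,2]>8)&(T[...,2]<22)&(c['image'].max(2)<90); q=T[k]
    for fr in (0,1):
        f=least_squares(lambda p:np.hypot(q[:,0]-p[0],q[:,1]-p[1])-(p[2] if fr else 23),[0,0,23],loss='soft_l1',f_scale=.5); print(n,f.x.round(2),np.sqrt(np.mean(f.fun**2)).round(2),len(q),q.min(0).round(1),q.max(0).round(1))
    k=(abs(T[...,0]-15)<30)&(abs(T[...,1])<35)&(T[...,2]>2)&(T[...,2]<7)&(c['image'].max(2)<90);q=T[k]; print('skirt top',np.median(q[:,2]),q.min(0).round(1),q.max(0).round(1))
```

```text
w6 [-1.06  0.44 23.  ] 1.34 510 [ -0.3 -22.3   8. ] [22.6 23.3 22. ]
w6 [ 0.58  0.43 21.7 ] 1.26 510 [ -0.3 -22.3   8. ] [22.6 23.3 22. ]
skirt top 6.480728032839515 [  2.8 -19.5   2. ] [30.9 21.   7. ]
w7 [-0.83  0.31 23.  ] 1.59 471 [  0.5 -21.4   8. ] [22.5 22.  21.4]
w7 [ 1.26  0.28 21.33] 1.47 471 [  0.5 -21.4   8. ] [22.5 22.  21.4]
skirt top 6.5829277635014725 [  3.1 -20.2   2.3] [31.1 20.3  7. ]
```

Request:
play_rows([
  [1.48,0.04,0,0,0,0.02],
  [1.48,0.04,0,0,0,0],
  [1.48,0.04,0,0,0,0],
  [1.47,0.03,0.5,0,0,0],
  [0,0,1,0,0,0],
  [0,0,1,0,0,0],
  [0,0,1,0,0,0],
  [0,0,0.4,0,0,0],
  [0,0,0,0,0,0],
  [0,0,0,0,0,0],
])

```text
time: 15.28
ee_pos: [0.4526, -0.349, 0.112]
orientation: [-0.0, 0.955, -0.295, -0.0]
contact_force: [0.0, 0.9, -0.6]
width: 0.0135
finger_force: 40.0
```

```bash
cat > st.py <<'E'
from h import *
def st():
    s=env.sense(); M=R.from_quat(np.roll(s['orientation'],-1)).as_matrix(); d=np.array([.4543,-.3480,.084])-s['ee_pos']
    print('t',round(s['time'],2),'tcp',s['ee_pos'].round(4),'yaw',np.arctan2(M[1,0],M[0,0]).round(4),'z',M[:,2].round(4),'shaft tool mm',(d@M*1000).round(2),'F',s['contact_force'].round(1),'Ftool',(s['contact_force']@M).round(1),'tq',s['wrist_torque'].round(2),s['width'].round(4))
E
python3 - <<'E'
from st import *
for _ in range(1): st()
E
```

```text
Traceback (most recent call last):
  File "st.py", line 4, in st
    print('t',round(s['time'],2),'tcp',s['ee_pos'].round(4),'yaw',np.arctan2(M[1,0],M[0,0]).round(4),'z',M[:,2].round(4),'shaft tool mm',(d@M*1000).round(2),'F',s['contact_force'].round(1),'Ftool',(s['contact_force']@M).round(1),'tq',s['wrist_torque'].round(2),s['width'].round(4))
                                                                                                                                                                                                                                                                     ^^^^^^^^^^^^^^^^
AttributeError: 'float' object has no attribute 'round'
```

```bash
sed -i "s/s\['width'\].round(4)/round(s['width'],4)/" st.py
python3 - <<'E'
from st import *
A=[];B=[]
for _ in range(8):
    c=cam('wrist'); s=env.sense(); A.append(s['ee_pos']); B.append(-c['t']@c['R'])
A=np.array(A);B=np.array(B); print((A*1000).round(1).tolist()); print(A.mean(0),A.std(0)); print(B.mean(0),B.std(0)); st()
M=R.from_quat(np.roll(s['orientation'],-1)).as_matrix(); print('cam in tool',(B.mean(0)-A.mean(0))@M)
for n,e in dict(w6=([0.44080102,0.09136958,0.20209348],0.0),w7=([.4055,-.3144,.1517],-.578)).items():
    c=dict(np.load(n+'.npz')); e,y=e; M=(R.from_euler('z',y)*R.from_euler('x',np.pi)).as_matrix(); print(n,(-c['t']@c['R']-e)@M)
np.savez('w8.npz',**cam('wrist'))
E
```

```text
[[452.9, -349.2, 112.4], [453.0, -349.4, 112.6], [453.1, -349.5, 112.7], [453.1, -349.5, 112.6], [453.1, -349.4, 112.6], [453.1, -349.4, 112.5], [453.0, -349.4, 112.4], [453.0, -349.4, 112.3]]
[ 0.45303273 -0.34939353  0.11250137] [6.94568437e-05 7.14302112e-05 1.15410699e-04]
[ 0.5193682  -0.39490126  0.29054185] [1.03149032e-04 9.53481754e-05 2.23151821e-04]
t 15.68 tcp [ 0.453  -0.3494  0.1123] yaw -0.5993 z [ 4.e-04 -2.e-04 -1.e+00] shaft tool mm [ 0.27 -1.86 28.33] F [-1.1  0.6  0.2] Ftool [-1.2  0.1 -0.2] tq [0.05 0.01 0.06] 0.0139
cam in tool [ 8.05133785e-02  1.48454232e-04 -1.78009373e-01]
w6 [ 8.07874665e-02  1.16093766e-06 -1.77806954e-01]
w7 [ 8.04720499e-02  6.10647059e-06 -1.78004661e-01]
```

Request:
play_rows([
  [0.03,-0.21,0,0,0,0],
  [0,0,0,0,0,0],
  [0,0,0,0,0,0],
  [0,0,0,0,0,0],
  [0,0,0,0,0,0],
])

```text
time: 16.15
ee_pos: [0.4543, -0.3477, 0.1121]
orientation: [-0.0, 0.955, -0.295, -0.0]
contact_force: [-0.6, 0.2, -0.8]
width: 0.0136
finger_force: 40.0
```

Run:
```python
from st import *
st()
for _ in range(3): cam('wrist')
st()
```

```text
t 16.15 tcp [ 0.4543 -0.3477  0.1121] yaw -0.5992 z [-1.e-04  1.e-04 -1.e+00] shaft tool mm [ 0.13  0.23 28.06] F [-0.6  0.2 -0.8] Ftool [-0.6  0.2  0.8] tq [ 0.03  0.02 -0.  ] 0.0136
t 16.3 tcp [ 0.4544 -0.3478  0.1121] yaw -0.5993 z [ 1.e-04  0.e+00 -1.e+00] shaft tool mm [ 0.08  0.23 28.1 ] F [-0.3  0.2 -0.9] Ftool [-0.4 -0.   0.9] tq [ 0.04  0.05 -0.01] 0.0138
```

Aligned to within what I can measure. Now I descend gently and feel for contact.

Request:
play_rows([
  [0,0,0.2,0,0,0],
  [0,0,0.1,0,0,0],
  [0,0,0.1,0,0,0],
  [0,0,0.1,0,0,0],
  [0,0,0,0,0,0],
  [0,0,0,0,0,0],
])

```text
time: 16.8
ee_pos: [0.4544, -0.3477, 0.107]
orientation: [-0.0, 0.955, -0.295, -0.0]
contact_force: [-0.1, 0.2, -0.5]
width: 0.0139
finger_force: 40.0
```

Run:
```python
from st import *
st()
```

```text
t 16.8 tcp [ 0.4544 -0.3477  0.107 ] yaw -0.5992 z [-1.e-04  2.e-04 -1.e+00] shaft tool mm [ 0.13  0.31 23.01] F [-0.1  0.2 -0.5] Ftool [-0.2 -0.1  0.5] tq [0.07 0.02 0.  ] 0.0139
```

Request:
play_rows([
  [0,0,0.1,0,0,0],
  [0,0,0.1,0,0,0],
  [0,0,0.1,0,0,0],
  [0,0,0,0,0,0],
  [0,0,0,0,0,0],
])

```text
time: 17.22
ee_pos: [0.4543, -0.3477, 0.104]
orientation: [-0.0, 0.955, -0.295, -0.0]
contact_force: [0.3, -1.5, -0.7]
width: 0.0137
finger_force: 40.0
```

Run:
```python
from st import *
st()
```

```text
t 17.22 tcp [ 0.4543 -0.3477  0.104 ] yaw -0.5993 z [-1.e-04  2.e-04 -1.e+00] shaft tool mm [ 0.15  0.26 20.  ] F [ 0.3 -1.5 -0.7] Ftool [1.1 1.  0.7] tq [ 0.11 -0.05  0.  ] 0.0137
```

Request:
play_rows([
  [0,0,0.1,0,0,0],
  [0,0,0.1,0,0,0],
  [0,0,0.1,0,0,0],
  [0,0,0.1,0,0,0],
  [0,0,0.1,0,0,0],
  [0,0,0,0,0,0],
  [0,0,0,0,0,0],
])

```text
time: 17.8
ee_pos: [0.4543, -0.3477, 0.099]
orientation: [-0.0, 0.955, -0.295, -0.0]
contact_force: [-0.6, -0.1, -1.0]
width: 0.0132
finger_force: 40.0
```

Run:
```python
from st import *
st()
```

```text
t 17.8 tcp [ 0.4543 -0.3477  0.099 ] yaw -0.5992 z [-1.e-04  1.e-04 -1.e+00] shaft tool mm [ 0.15  0.26 15.  ] F [-0.6 -0.1 -1. ] Ftool [-0.4  0.4  1. ] tq [ 0.02  0.01 -0.02] 0.0132
```

Request:
play_rows([
  [0,0,0.1,0,0,0],
  [0,0,0.1,0,0,0],
  [0,0,0.1,0,0,0],
  [0,0,0.1,0,0,0],
  [0,0,0.1,0,0,0],
  [0,0,0.1,0,0,0],
  [0,0,0.1,0,0,0],
  [0,0,0.1,0,0,0],
  [0,0,0,0,0,0],
  [0,0,0,0,0,0],
])

```text
time: 18.63
ee_pos: [0.4544, -0.3478, 0.0912]
orientation: [-0.0, 0.955, -0.295, 0.0]
contact_force: [-0.7, 0.2, 3.7]
width: 0.0137
finger_force: 40.0
```

Run:
```python
from st import *
st()
```

```text
t 18.63 tcp [ 0.4544 -0.3478  0.0912] yaw -0.5993 z [ 1.e-04 -0.e+00 -1.e+00] shaft tool mm [0.04 0.27 7.22] F [-0.7  0.2  3.7] Ftool [-0.7  0.3 -3.8] tq [0.25 0.3  0.02] 0.0137
```

Spring force has begun (about 4 N at z = 0.0912). I continue pressing to the stop.

Request:
play_rows([
  [0,0,0.1,0,0,0],
  [0,0,0.1,0,0,0],
  [0,0,0.1,0,0,0],
  [0,0,0.1,0,0,0],
  [0,0,0,0,0,0],
  [0,0,0,0,0,0],
])

```text
time: 19.13
ee_pos: [0.4545, -0.3479, 0.0875]
orientation: [0.0, 0.955, -0.295, 0.0]
contact_force: [-2.8, 1.4, 9.4]
width: 0.0137
finger_force: 40.0
```

Run:
```python
from st import *
st()
```

```text
t 19.13 tcp [ 0.4545 -0.3479  0.0875] yaw -0.5993 z [ 4.e-04 -2.e-04 -1.e+00] shaft tool mm [-0.09  0.23  3.47] F [-2.8  1.4  9.4] Ftool [-3.1  0.4 -9.4] tq [ 0.51  0.55 -0.01] 0.0137
```

Request:
play_rows([
  [0,0,0.05,0,0,0],
  [0,0,0.05,0,0,0],
  [0,0,0.05,0,0,0],
  [0,0,0,0,0,0],
  [0,0,0,0,0,0],
  [0,0,0,0,0,0],
])

```text
time: 19.63
ee_pos: [0.4548, -0.348, 0.0871]
orientation: [0.0, 0.955, -0.295, 0.001]
contact_force: [-6.6, 4.6, 27.5]
width: 0.0136
finger_force: 40.0
```

Run:
```python
from st import *
st()
```

```text
t 19.63 tcp [ 0.4548 -0.348   0.0871] yaw -0.5994 z [ 1.1e-03 -7.0e-04 -1.0e+00] shaft tool mm [-0.43  0.25  3.1 ] F [-6.6  4.6 27.5] Ftool [ -8.   -0.1 -27.5] tq [1.3  1.78 0.03] 0.0136
```

Request:
play_rows([
  [0,0,-0.06,0,0,0],
  [0,0,0,0,0,0],
  [0,0,0,0,0,0],
  [0,0,0,0,0,0],
])

```text
time: 19.97
ee_pos: [0.4547, -0.348, 0.0873]
orientation: [0.0, 0.955, -0.295, 0.001]
contact_force: [-5.2, 3.2, 20.7]
width: 0.0137
finger_force: 40.0
```

Run:
```python
from st import *
st(); c=cam('scene')
cv2.imwrite('pics/end.png',cv2.resize(c['image'][90:300,130:430],None,fx=2.6,fy=2.6,interpolation=cv2.INTER_CUBIC))
```

```text
t 19.97 tcp [ 0.4547 -0.348   0.0873] yaw -0.5994 z [ 9.e-04 -5.e-04 -1.e+00] shaft tool mm [-0.32  0.23  3.27] F [-5.2  3.2 20.7] Ftool [ -6.    0.3 -20.7] tq [0.98 1.3  0.05] 0.0137
```

View pics/end.png

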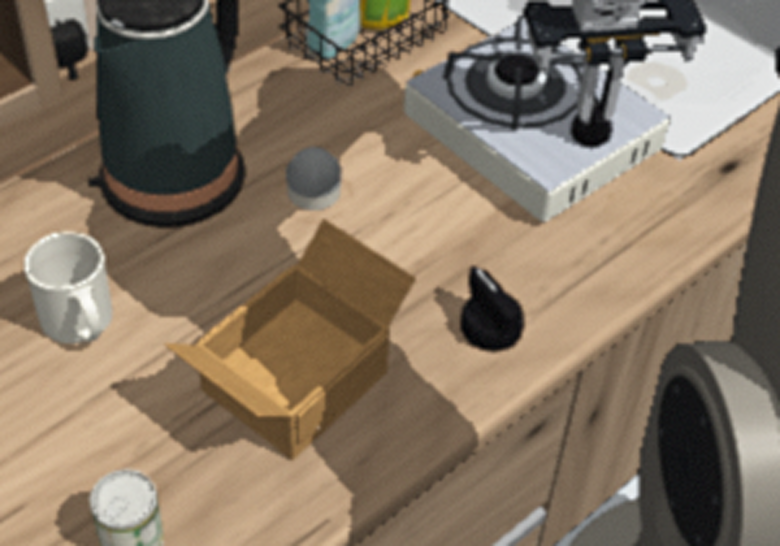

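The knob is seated on the shaft at crop (592,130) with the fingers on it. Both flaps are open at (230,380) and (358,265), and the mug, tin and timer stand where they were. I'm handing in.

```bash
python3 -c "
from bench import env
print(env.job_done())"
```

```text
the job is handed in; nothing more can be done
None
```

I handed the job in at about 20 s of simulated time: the knob is fully home on the D-shaft and held pressed to its stop with about 20 N, both flaps are open at about 2.35 rad, and the mug, tin and timer look unmoved; no verdict was returned.

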